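# Clip the separation column into its holder and fit the splash guard

### The arm

A 6-joint arm with a two-finger parallel gripper is mounted at the origin on the work surface. World frame = base frame: x ahead of the robot, y to its left, z up, the work surface at z = 0. Lengths are in m, angles in rad, forces in N, time in s.
With the tool pointing down it reaches from about 0.3 to 0.75 m from the base axis. Payload 8.5 kg.
Tool frame: the origin (TCP) lies midway between the tips of the shut fingers; the grasp point (between the pads) lies 19 mm behind it (robot.grip_depth is the distance from the TCP to the grasp point, in m); z points along the fingers, y is the line along which they close (so a half turn about z gives the same grasp; the last joint's range is limited). The gripper opens to 85 mm and grips with 20 to 120 N. Pads are 22 mm wide; open, the fingers measure 114 mm over their backs; the gripper's body (76 mm by 85 mm) begins 54 mm behind the grasp point. The pads swing forward as they close: fully open they stand 13 mm farther back than shut.
Start: joints at [1.039, 0.381, 1.297, -0, 1.464, -0.215], TCP at [0.171, 0.523, 0.231] pointing down, gripper open.
Joint ranges: [-3.11, 3.11], [-0.89, 2.33], [0.22, 2.48], [-1.42, 4.56], [0.17, 2.85], [-2.88, 2.88]. Speed limits (rad/s): [2.39, 2.39, 3.14, 3.14, 3.14, 3.14].

### API

Orientations are given as a unit quaternion [x, y, z, w].
In Python, from rig import telemetry, viewer, workorder, robot gives the robot as it stands.
- The arm moves only by the tool jog_arm, never from a script. Its argument "commands" is a list of rows, each a list of 6 numbers: the shift along the tool's x, y, z in m, then the turn, a rotation vector about the tool's x, y, z in rad. In form: [[dx, dy, dz, ax, ay, az], ...]. A call has 1 to 10 rows; each row shifts and turns the commanded pose from where the row before left it, along the tool's axes as they then stand; what a row does not reach is not made up. A row lasts 1/8 s, in which the tool goes at most 62.5 mm and 10.7 degrees, less where a joint would pass 70% of its speed; a pose out of reach is approached as far as the arm can. A call is refused whole if a number of a shift passes 0.0625 or a number of a turn 0.188, either way. A call with a gripper value outside its range is refused whole. "jaw" is the opening, from 0 (shut) to 1 (fully open), set as the call begins (left out, the last holds). The fingers move at their own pace and stop on an object; "force" is the grip in N (left out, the last holds). Time passes only in rows, so rows that do not move let the fingers close. It gives the time, the measured TCP pose, the force, the opening and the grip force at its end, in the units of the state.
- telemetry.sense(): the state, without advancing time (a new reading comes with each control period).
- viewer.snapshot(name): name is "scene" or "top" or "wrist"; returns (picture, depth): 400x640x3 uint8, red, green, blue; 400x640 float32, m along the optical axis (not along the pixel's ray), 0 where there is no reading.
- viewer.camera_info(name): a dict with "fx", "fy", "cx", "cy" (pixels), "rvec" (rotation vector, rad) and "tvec" (3), from world to camera coordinates, as OpenCV has them. Camera axes: x right, y down, z forward; pixel columns grow to the right and rows downward; lengths in m; the calibration is good to about 2 mm. The wrist camera is an equidistant fisheye: a pixel r from the principal point sees the ray r / f radians off the axis. A picture is of the moment at which its call begins: read the wrist's pose just before it. camera_info takes no time and is no camera call; for the wrist camera it gives the pose at the moment of the call.
- workorder.job_done(): hands the job in; it is judged then, once.
The state is a dict: "time_s": time; "joint_positions": joint angles; "joint_velocities": joint speeds; "joint_torque": joint torques, N m; "position": TCP position; "orientation": TCP orientation; "force": force on the tool from outside, world axes, zero at the start; "ft_torque": the same for the moment, N m; "width": finger opening in m; "grasp_force": force on a finger pad.
Only numpy, scipy, OpenCV 4.12 (cv2) and the standard library are available. Lean on these libraries where they do the work, as an engineer would, in place of code of your own. Each camera call takes 0.05 s, during which the arm holds its last target. There are 200 camera calls.

### The job

Take the longer of the two steel columns out of the rack and press it down into the two fork clips of the white holder until both sprung jaws have snapped shut over its bare tube; do not drop it in. Then take the grey splash guard out of its stand and slide it upright, fully home, into the slot on the same holder. Leave the short column in the rack and the other things on the bench where they are, and let go of everything.

Things in the scene. Friction and masses are not known exactly. Their poses are not given: they have to be found in the camera images.
- column: the long column: bright steel tube 18 mm in diameter with a darker round end nut (24 mm diameter, 15 mm long) on each end, 180 mm long over the nuts, bare tube 150 mm, 0.2 to 0.45 kg. Starts lying level in a bay of the rack, axis 35 mm above the bench. Origin at its middle on the axis, x along the tube (it can roll about x; either end may lead)
- short_column: the short column, to be left alone: same 18 mm tube, end nuts 24 mm in diameter and 12 mm long, 124 mm long overall. Lies in the other bay. Origin at its middle on the axis, x along the tube
- rack: white fixed rack, base plate 120 x 190 x 8 mm (x, y, z), origin at the underside's centre. Two bays at y = -55 and +55 mm; in each a column lies along x, axis 35 mm above the bench, in two U saddles 14 mm wide at x = -35 and +35 mm (walls to 38 mm above the bench); fingers fit between the saddles down to the base plate. Lift columns straight up. Which bay has the long one varies
- holder: the fixed column holder: white base plate 150 x 200 x 10 mm (x, y, z), origin at the underside's centre; two metal fork clips 90 mm apart on the +x side, a grey slot block on the -x side. It stands left or right on the bench, the rack on the other side
- seat (a point): where the column's middle is when seated: 50 mm above the bench, 35 mm to +x of the holder's origin; axes as the holder's; the seated column lies along y. The two clips are centred 45 mm to either side along y; the 74 mm between them is free for fingers down to the base plate (40 mm below). Along y the column may be off by 20 mm, but its end nuts must stay outside the clips
- clip_a (a point): the clip at y = -45 mm, a point on the seated tube's axis: 16 mm wide, fixed fork cheek on +x, floor 9 mm below this point, hinged sprung jaw on -x, its nose over the tube. Above the nose (9 mm above this point) cheek and jaw flare into a V mouth, top 76 mm above the bench. A tube laid in the mouth rests about 15 mm above its seat; pressed straight down (7 to 20 N in all) it snaps in
- clip_b (a point): the same for the clip at y = +45 mm
- jaw_a (a joint): angle of the sprung jaw of the clip at y = -45 mm (rad): 0 shut, grows to about 0.1 as the tube passes its nose, springs back to 0
- jaw_b (a joint): the same for the clip at y = +45 mm
- guard: the splash guard: flat rigid grey plastic slab, 120 mm wide (x), 8 mm thick (y), 80 mm high (z), 0.1 kg. Origin at the centre of its lower edge. It starts upright in the stand, its foot 8 mm above the bench, its top 88 mm above the bench
- stand: white fixed plastic block 160 x 50 x 28 mm (x, y, z) between holder and rack, with a slot along x, 20 mm deep, 10.5 mm wide, 124 mm long, in which the guard stands. Origin at the underside's centre
- slot (a point): centre of the floor of the slot in the holder's grey block: 15 mm above the bench, 45 mm to -x of the holder's origin; axes as the holder's, the slot runs along y. Slot 10.5 mm wide (x), 128 mm long (y), 25 mm deep, mouth 40 mm above the bench with a 3 mm chamfer; block 26 x 140 mm. Fully home, the guard's origin is at this point, either face to the front
- water_bottle: clear bottle, 64 mm in diameter, 205 mm tall, standing; origin at its underside; leave alone
- amber_jar: small brown jar with white cap, 48 mm in diameter, 62 mm tall, standing; origin at its underside; leave alone
- stopper: dark rubber stopper, 32 mm in diameter, 28 mm tall; origin at its underside; leave alone
- beaker: white cup, 68 mm in diameter, 90 mm tall; origin at its underside; leave alone
- spanner: flat steel spanner, 160 mm long, lying on the bench; leave alone
Mind the look-alikes: they are no part of the job. Of the things shaped like the guard, the grey one is meant.

How it is judged:
On the way, in this order (a step that is already met when the one before it is completed fails the run):
1. the long column is seated in both clips with the jaws shut over it (z of column in the frame of seat between -0.003 and 0.003 m and x of column in the frame of seat between -0.004 and 0.004 m and y of column in the frame of seat between -0.025 and 0.025 m and angle between the x axis of column and the y axis of seat, either way round below 0.05 rad and value of joint each of jaw_a, jaw_b below 0.05 rad), for 0.2 s.
2. the guard is fully home in the holder's slot (z of guard in the frame of slot between -0.003 and 0.003 m and x of guard in the frame of slot between -0.004 and 0.004 m and y of guard in the frame of slot between -0.007 and 0.007 m and angle between guard's own z axis and vertical below 0.12 rad and angle between the x axis of guard and the y axis of slot, either way round below 0.08 rad), for 0.2 s.
At the end, for the whole second after the job is handed in: Column in the clips (3 mm in height, 4 mm across, 25 mm along, 0.05 rad), both jaws under 0.05 rad; guard in the slot (3 mm from its floor, 4 mm across, 7 mm along, tilt under 0.12 rad, yaw under 0.08 rad); short column within 20 mm of its start; all at rest (all of step 1 and all of step 2 and linear speed of each of column, guard below 0.02 m/s and distance of short_column from where it was at the start of the episode below 0.02 m); the robot touches nothing.
It fails at once if a bystander (short column, bottle, jar, stopper, cup or spanner) was moved more than 25 mm (distance of any of short_column, water_bottle, amber_jar, stopper, beaker, spanner from where it was at the start of the episode above 0.025 m).
It fails at once if the column was dropped or slammed into the clips (faster than 0.5 m/s within 30 mm of its seat) (distance between column and seat below 0.03 m and linear speed of column above 0.5 m/s).
It also fails if it takes over 72 s, if anything falls off the work surface, if the arm or the gripper's body presses on something with over 40 N, if the wrist force passes 120 N, or if a joint passes its speed limit or range.

## Working session

There is one attempt and no reset: what is moved stays moved. The work goes in short steps, Python scripts to look and compute and a tool call to move; the robot and the scene stay as the last step left them, time stands still between calls to the robot, and variables do not carry over. Pictures are saved under pics/ and viewed, at most 10 in all, crops included, and the job is handed in when it is done.

Besides the shell and the picture viewer there is one more tool, called after ">>>" as name(argument=value, ...) on one line, values as JSON. jog_arm: Moves the arm, as the interface text tells. Its arguments: {"type":"object","properties":{"commands":{"type":"array","items":{"type":"array","items":{"type":"number"}}},"jaw":{"type":"number"},"force":{"type":"number"}},"required":["commands"]}

```bash
ls; mkdir -p pics
cat > h.py <<'E'
import numpy as np, cv2
from rig import telemetry, viewer, workorder, robot
from scipy.spatial.transform import Rotation as R
def snap(n):
    i=viewer.camera_info(n); p,d=viewer.snapshot(n); return p,d,i
def cloud(d,i):
    v,u=np.mgrid[:d.shape[0],:d.shape[1]]
    c=np.stack([(u-i['cx'])/i['fx']*d,(v-i['cy'])/i['fy']*d,d],-1)
    M=R.from_rotvec(np.ravel(i['rvec'])).as_matrix()
    return (c-np.ravel(i['tvec']))@M
def save(n,p): cv2.imwrite(n,p[...,::-1])
E
python3 - <<'E'
from h import *
for n in ('top','scene'):
    p,d,i=snap(n); save(f'pics/{n}.png',p); W=cloud(d,i); np.savez(f'{n}.npz',p=p,d=d,W=W); print(n,i)
    for v,u in ((50,50),(50,590),(200,320),(350,50),(350,590)): print(u,v,W[v,u].round(3))
print(telemetry.sense())
E
```

```text
pics
top {'fx': 387.2392021161282, 'fy': 387.2392021161282, 'cx': 323.57547046024007, 'cy': 196.5592984221685, 'rvec': array([ 2.20848465, -2.21745056,  0.0447761 ]), 'tvec': array([0.01284241, 0.55001037, 0.86931634])}
50 50 [0.858 0.584 0.074]
590 50 [ 0.89  -0.613 -0.002]
320 200 [ 0.542  0.019 -0.001]
50 350 [ 0.209  0.625 -0.   ]
590 350 [ 0.198 -0.595 -0.   ]
scene {'fx': 478.6630330179216, 'fy': 478.6630330179216, 'cx': 325.7195665470122, 'cy': 197.72361200094483, 'rvec': array([ 1.29586177,  2.48630022, -0.70303575]), 'tvec': array([ 0.33763821, -0.35122578,  1.39045764])}
50 50 [ 0.663 -0.779  0.185]
590 50 [-0.356  0.315  0.001]
320 200 [ 0.544 -0.049 -0.001]
50 350 [ 1.248 -0.751 -0.753]
590 350 [ 0.521  0.615 -0.001]
{'time_s': 0.1, 'joint_positions': array([ 1.03870551e+00,  3.81127024e-01,  1.29814033e+00, -7.08739022e-07,
        1.46361879e+00, -2.15320461e-01]), 'joint_velocities': array([-0.0002041 ,  0.00045464, -0.0016065 , -0.00013301, -0.0007796 ,
       -0.00152949]), 'joint_torque': array([ 3.86975662e-03, -4.49221408e+01, -2.31657672e+01, -2.30735486e-04,
        3.59780141e-03, -1.23476039e-05]), 'position': array([0.17120355, 0.52240343, 0.23078944]), 'orientation': array([ 1.57723733e-01,  9.87483066e-01, -6.02234255e-04, -2.35777148e-04]), 'force': array([-0.76183463,  0.34183165, -0.24332723]), 'ft_torque': array([-0.07441724,  0.01066335,  0.01173353]), 'grasp_force': 0.0, 'width': 0.08538160896571478}
```

View pics/top.png

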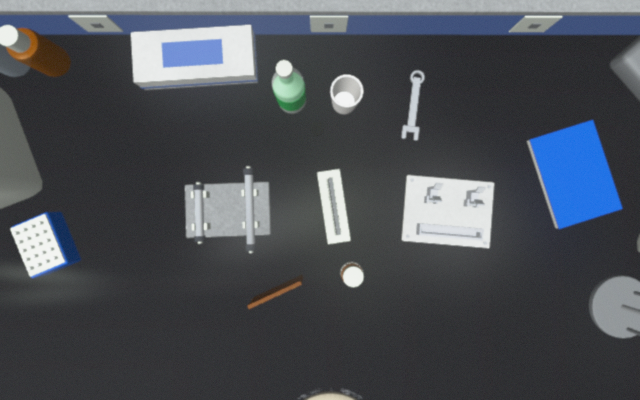

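View pics/scene.png

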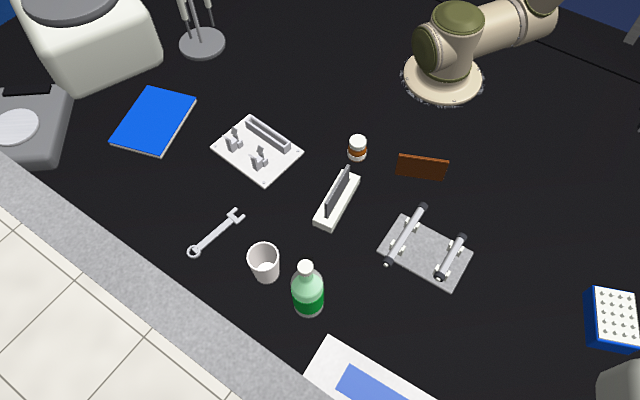

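The top view shows the long column at about (250,210) and the short one at (199,212). The holder is at (448,211), with its clips on the far side and its slot block near. The grey guard stands in the white stand at (334,206). The slab lying at (275,294) is orange, so it's the look-alike. Next I'll confirm this in an enlarged crop and measure.

Run:
```python
from h import *
z=np.load('top.npz'); p,W=z['p'],z['W']
save('pics/crop.png',cv2.resize(p[150:270,180:500],(800,300),interpolation=cv2.INTER_CUBIC))
u=np.arange(640)[None]*np.ones((400,1)); v=np.arange(400)[:,None]*np.ones((1,640))
def fit(name,u0,u1,v0,v1,z0,z1):
    m=(u>=u0)&(u<u1)&(v>=v0)&(v<v1)&(W[...,2]>z0)&(W[...,2]<z1)
    q=W[m]; r=cv2.minAreaRect((q[:,:2]*1000).astype(np.float32))
    e=np.linalg.svd(q[:,:2]-q[:,:2].mean(0),full_matrices=False)[2][0]
    print(name,len(q),'rect',np.round(r[0],1),np.round(r[1],1),round(r[2],2),'z',np.percentile(q[:,2],[5,50,95]).round(4),'pca',np.rad2deg(np.arctan2(e[1],e[0])).round(2))
fit('long',236,262,160,258,.030,.06)
fit('short',188,211,175,250,.030,.06)
fit('rack',180,275,175,245,.004,.012)
fit('guardtop',315,352,165,248,.075,.1)
fit('stand',315,352,165,248,.02,.035)
fit('holder',398,500,170,252,.005,.014)
fit('block',410,490,218,245,.03,.05)
fit('clipL',420,446,178,210,.06,.09)
fit('clipR',460,490,178,210,.06,.09)
```

```text
long 823 rect [522.7 172.6] [187.8  31.1] 1.8 z [0.0361 0.0425 0.0465] pca -178.14
short 628 rect [515.5 282.8] [129.1  32.5] 1.75 z [0.035  0.0422 0.0467] pca -178.05
rack 3294 rect [524.7 227.3] [209.4 145.5] 88.63 z [0.0057 0.0082 0.0106] pca -87.82
guardtop 235 rect [529.  -10.4] [118.7   8.1] 8.35 z [0.0853 0.0881 0.0902] pca -171.67
stand 1327 rect [528.6 -10.5] [159.9  50.1] 8.35 z [0.0257 0.0282 0.0307] pca -171.63
holder 4417 rect [ 512.4 -266.4] [207.5 161.5] 85.35 z [0.0076 0.0102 0.0128] pca -95.24
block 514 rect [ 471.6 -266.9] [141.2  26.2] 84.81 z [0.0357 0.0395 0.0423] pca -95.11
clipL 101 rect [ 557.1 -229.7] [16.7 40.2] 83.65 z [0.0611 0.0708 0.0765] pca 173.98
clipR 109 rect [ 549.  -319.4] [17.7 40.3] 83.67 z [0.0609 0.0715 0.0765] pca 175.18
```

View pics/crop.png

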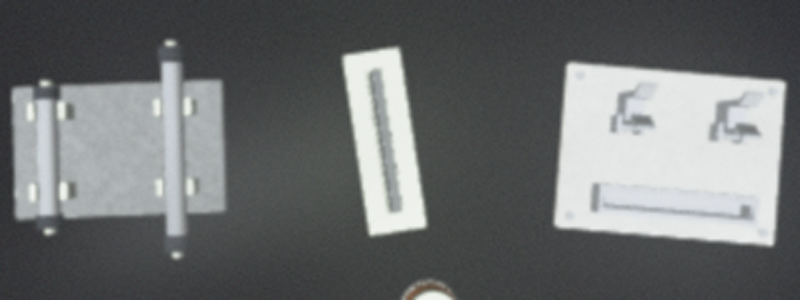

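The crop confirms it: the long column is at crop (172,150), spanning well past the rack at both ends. The short one is at (46,155), and the grey upright guard is at (385,140). I'll work out the first move.

```bash
cat > go.py <<'E'
import sys; from h import *
x,y,z,yaw=map(float,sys.argv[1:5]); s=telemetry.sense()
q=R.from_quat(s['orientation']); c=np.deg2rad(yaw)
Y=np.array([np.cos(c),np.sin(c),0]); Z=np.array([0,0,-1.]); T=R.from_matrix(np.stack([np.cross(Y,Z),Y,Z],1))
d=np.array([x,y,z])-s['position']
print('shift in current tool',q.inv().apply(d).round(4),' turn',(q.inv()*T).as_rotvec().round(4),' shift after turn',T.inv().apply(d).round(4))
print('t',s['time_s'],'pos',s['position'].round(4),'F',s['force'].round(1),'w',round(s['width'],4),'gf',round(s['grasp_force'],1),'q6',s['joint_positions'].round(2))
E
python3 go.py 0.5227 0.1726 0.15 91.83
```

```text
shift in current tool [-0.443  -0.2228  0.0809]  turn [-0.0012 -0.0005 -0.3487]  shift after turn [-0.3401 -0.3608  0.0808]
t 0.1 pos [0.1712 0.5224 0.2308] F [-0.8  0.3 -0.2] w 0.0854 gf 0.0 q6 [ 1.04  0.38  1.3  -0.    1.46 -0.22]
```

>>> jog_arm(commands=[[0,0,0,0,0,-0.1743],[0,0,0,0,0,-0.1743],[-0.0425,-0.045,0.01,0,0,0],[-0.0425,-0.045,0.01,0,0,0],[-0.0425,-0.045,0.01,0,0,0],[-0.0425,-0.045,0.01,0,0,0],[-0.0425,-0.045,0.01,0,0,0],[-0.0425,-0.045,0.01,0,0,0],[-0.0425,-0.045,0.01,0,0,0],[-0.0425,-0.045,0.01,0,0,0]], jaw=1)

```text
time_s: 1.35
position: [0.5226, 0.173, 0.151]
orientation: [-0.016, 1.0, 0.0, -0.0]
force: [0.7, 0.9, 0.4]
width: 0.0855
grasp_force: 0.0
```

```bash
python3 go.py 0.5227 0.1726 0.15 91.83
python3 - <<'E'
from h import *
p,d,i=snap('wrist'); save('pics/w1.png',p); print(i, telemetry.sense()['position'])
E
```

```text
shift in current tool [-0.0001 -0.0004  0.001 ]  turn [ 0.0001 -0.0004 -0.0004]  shift after turn [-0.0001 -0.0004  0.001 ]
t 1.35 pos [0.5226 0.173  0.151 ] F [0.7 0.9 0.4] w 0.0855 gf 0.0 q6 [ 0.1   0.45  1.43  0.    1.26 -1.5 ]
{'fx': 309.70691628693146, 'fy': 309.70691628693146, 'cx': 315.77815866563515, 'cy': 195.64647643186737, 'rvec': array([-2.05026115, -2.11638736, -0.27665222]), 'tvec': array([-0.15609393, -0.52171775,  0.1642646 ])} [0.52703947 0.16797306 0.14953792]
```

View pics/w1.png

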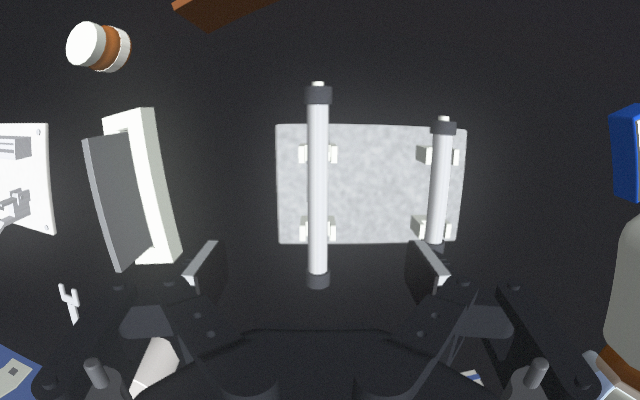

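The wrist view shows the long column at about x=318 px, between the open pads (edges about 218 and 410) and parallel to the tool. I'll let the arm settle and re-measure.

>>> jog_arm(commands=[[0,0,0,0,0,0],[0,0,0,0,0,0],[0,0,0,0,0,0]])

```text
time_s: 1.78
position: [0.5208, 0.1757, 0.1519]
orientation: [-0.017, 1.0, 0.0, 0.0]
force: [-0.4, 0.2, 0.6]
width: 0.0853
grasp_force: 0.0
```

```bash
python3 go.py 0.5227 0.1726 0.016 91.83
python3 - <<'E'
from h import *
# wrist check of long column axis: pixels on tube at two rows, intersect with z=0.035+top
p,d,i=snap('wrist')
M=R.from_rotvec(i['rvec']).as_matrix(); 
def ray(u,v,z):
    x=np.array([u-i['cx'],v-i['cy']]); r=np.hypot(*x); th=r/i['fx']
    c=np.r_[x/r*np.sin(th),np.cos(th)]; C=-M.T@i['tvec']; w=M.T@c; return C+w*(z-C[2])/w[2]
g=cv2.cvtColor(p,cv2.COLOR_RGB2GRAY).astype(int)
for v in (125,190,215,255):
    row=g[v,295:345]; b=np.where(row>140)[0]+295; print(v,b.min(),b.max(), ray(b.mean(),v,.035).round(4))
print(telemetry.sense()['position'])
E
```

```text
shift in current tool [-0.0018 -0.0032  0.1359]  turn [0.0001 0.0003 0.0015]  shift after turn [-0.0018 -0.0032  0.1359]
t 1.775 pos [0.5208 0.1757 0.1519] F [-0.4  0.2  0.6] w 0.0853 gf 0.0 q6 [ 0.11  0.45  1.43  0.    1.26 -1.49]
125 295 331 [0.4633 0.1716 0.035 ]
190 295 344 [0.5188 0.1786 0.035 ]
215 295 344 [0.5414 0.1794 0.035 ]
255 306 323 [0.5807 0.1762 0.035 ]
[0.5208881  0.17564557 0.15192675]
```

>>> jog_arm(commands=[[-0.001,-0.001,0.035,0,0,0],[-0.001,-0.001,0.035,0,0,0],[0,0,0.03,0,0,0],[0,0,0.02,0,0,0],[0,0,0.01,0,0,0],[0,0,0.005,0,0,0],[0,0,0,0,0,0],[0,0,0,0,0,0]])

```text
time_s: 2.82
position: [0.5239, 0.1729, 0.0173]
orientation: [-0.016, 1.0, 0.0, 0.001]
force: [0.1, 0.1, -0.3]
width: 0.0858
grasp_force: 0.0
```

```bash
python3 go.py 0.5227 0.1738 0.016 91.83
```

```text
shift in current tool [0.0012 0.001  0.0013]  turn [ 0.0001  0.0013 -0.0001]  shift after turn [0.0012 0.001  0.0013]
t 2.825 pos [0.5239 0.1729 0.0173] F [ 0.1  0.1 -0.3] w 0.0858 gf 0.0 q6 [ 0.1   0.63  1.57 -0.    0.94 -1.5 ]
```

>>> jog_arm(commands=[[0.001,0.001,0.001,0,0,0],[0,0,0,0,0,0],[0,0,0,0,0,0],[0,0,0,0,0,0],[0,0,0,0,0,0],[0,0,0,0,0,0],[0,0,0,0,0,0],[0,0,0,0,0,0]], jaw=0, force=80)

```text
time_s: 3.82
position: [0.5227, 0.1736, 0.0158]
orientation: [-0.016, 1.0, -0.0, 0.0]
force: [-1.3, -2.1, 6.1]
width: 0.0158
grasp_force: 78.0
```

>>> jog_arm(commands=[[0,0,-0.005,0,0,0],[0,0,-0.015,0,0,0],[0,0,-0.03,0,0,0],[0,0,-0.04,0,0,0],[0,0,-0.03,0,0,0],[0,0,-0.01,0,0,0],[0,0,0,0,0,0],[0,0,0,0,0,0]])

```text
time_s: 4.82
position: [0.5219, 0.1737, 0.1443]
orientation: [-0.016, 1.0, -0.0, -0.001]
force: [0.3, -0.6, -3.2]
width: 0.0154
grasp_force: 78.2
```

```bash
python3 go.py 0.551 -0.274 0.15 -5.15
```

```text
shift in current tool [-0.0149 -0.4484 -0.0057]  turn [-0.0024 -0.0019  1.6924]  shift after turn [-0.4432  0.0692 -0.0057]
t 4.825 pos [0.5219 0.1737 0.1443] F [ 0.3 -0.6 -3.2] w 0.0154 gf 78.2 q6 [ 0.11  0.46  1.44  0.    1.25 -1.5 ]
```

>>> jog_arm(commands=[[-0.002,-0.02,0,0,0,0],[-0.002,-0.05,0,0,0,0],[-0.002,-0.055,-0.001,0,0,0],[-0.002,-0.055,-0.001,0,0,0],[-0.002,-0.055,-0.001,0,0,0],[-0.002,-0.055,-0.001,0,0,0],[-0.001,-0.055,-0.001,0,0,0],[-0.001,-0.053,-0.001,0,0,0],[-0.001,-0.035,0,0,0,0],[0,-0.015,0,0,0,0]])

```text
time_s: 6.08
position: [0.5508, -0.2761, 0.1505]
orientation: [-0.015, 1.0, 0.0, -0.001]
force: [0.3, 0.2, -3.9]
width: 0.0161
grasp_force: 78.4
```

>>> jog_arm(commands=[[0,0,0,0,0,0.17],[0,0,0,0,0,0.17],[0,0,0,0,0,0.17],[0,0,0,0,0,0.17],[0,0,0,0,0,0.17],[0,0,0,0,0,0.17],[0,0,0,0,0,0.17],[0,0,0,0,0,0.17],[0,0,0,0,0,0.17],[0,0,0,0,0,0.162]])

```text
time_s: 7.32
position: [0.5514, -0.273, 0.1511]
orientation: [0.74, 0.673, -0.0, -0.001]
force: [0.7, -0.1, -3.3]
width: 0.0159
grasp_force: 78.5
```

>>> jog_arm(commands=[[0,0,0,0,0,0],[0,0,0,0,0,0],[0,0,0,0,0,0]])

```text
time_s: 7.7
position: [0.5517, -0.2735, 0.1515]
orientation: [0.737, 0.675, -0.0, -0.0]
force: [-0.8, 0.3, -2.8]
width: 0.0157
grasp_force: 78.4
```

```bash
python3 go.py 0.5513 -0.274 0.055 -5.15;  python3 - <<'E'
from h import *
p,d,i=snap('top'); save('pics/t2.png',cv2.resize(p[140:260,360:520],(800,600),interpolation=cv2.INTER_CUBIC)); W=cloud(d,i)
m=(W[...,2]>.13)&(W[...,2]<.185); m[:, :360]=0; q=W[m]; print(len(q))
E
```

```text
shift in current tool [-0.0006 -0.0003  0.0965]  turn [-0.0002 -0.0001  0.0023]  shift after turn [-0.0006 -0.0003  0.0965]
t 7.7 pos [ 0.5517 -0.2735  0.1515] F [-0.8  0.3 -2.8] w 0.0157 gf 78.4 q6 [-0.65  0.56  1.23 -0.    1.35 -0.56]
605
```

View pics/t2.png

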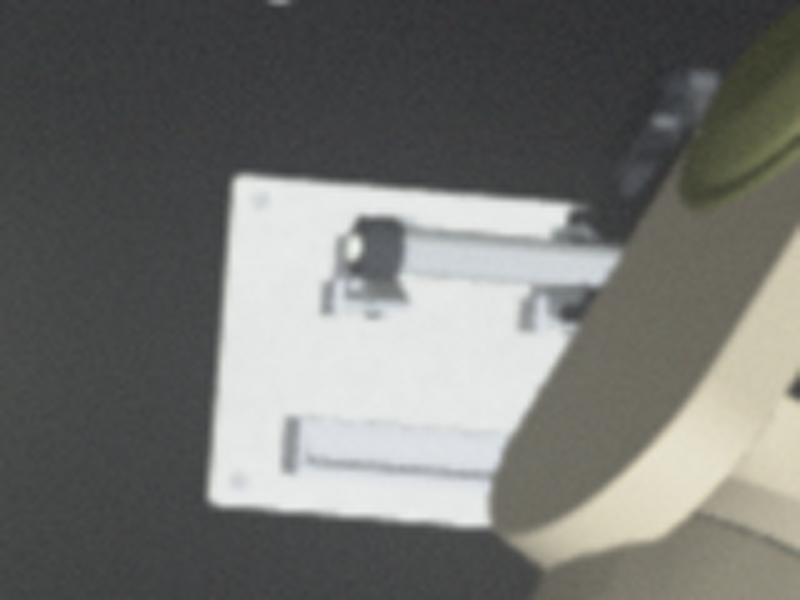

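The picture shows the column above the clips and parallel to them. Its left end is at crop (345,245), about y=-0.18, so it is centred. Now I'll descend to just above the mouth.

>>> jog_arm(commands=[[0,0,0.02,0,0,0.002],[0,0,0.03,0,0,0],[0,0,0.025,0,0,0],[0,0,0.014,0,0,0],[0,0,0.005,0,0,0],[0,0,0,0,0,0],[0,0,0,0,0,0]])

```text
time_s: 8.62
position: [0.5521, -0.2738, 0.0585]
orientation: [0.739, 0.674, 0.0, 0.001]
force: [0.5, -0.5, -3.2]
width: 0.0154
grasp_force: 78.5
```

>>> jog_arm(commands=[[0,0,0.003,0,0,0],[0,0,0.003,0,0,0],[0,0,0.002,0,0,0],[0,0,0.002,0,0,0],[0,0,0,0,0,0],[0,0,0,0,0,0]])

```text
time_s: 9.38
position: [0.5524, -0.2739, 0.048]
orientation: [0.739, 0.674, 0.0, 0.001]
force: [5.0, -1.2, -0.2]
width: 0.0158
grasp_force: 78.8
```

>>> jog_arm(commands=[[0,0.001,0.002,0,0,0],[0,0,0.002,0,0,0],[0,0,0,0,0,0],[0,0,0,0,0,0]])

```text
time_s: 9.88
position: [0.5531, -0.2741, 0.0451]
orientation: [0.739, 0.674, -0.0, 0.001]
force: [1.0, 0.2, 10.9]
width: 0.0158
grasp_force: 80.3
```

>>> jog_arm(commands=[[0,0,0.002,0,0,0],[0,0,0.002,0,0,0],[0,0,0,0,0,0],[0,0,0,0,0,0]])

```text
time_s: 10.38
position: [0.5526, -0.2737, 0.0395]
orientation: [0.739, 0.674, -0.0, -0.0]
force: [1.5, -0.9, 2.0]
width: 0.0159
grasp_force: 79.3
```

>>> jog_arm(commands=[[0,0,0.002,0,0,0],[0,0,0.002,0,0,0],[0,0,0,0,0,0],[0,0,0,0,0,0]])

```text
time_s: 10.88
position: [0.5525, -0.2733, 0.0347]
orientation: [0.739, 0.674, -0.0, -0.001]
force: [4.1, -0.2, -9.3]
width: 0.0155
grasp_force: 78.1
```

>>> jog_arm(commands=[[0,0,0.002,0,0,0],[0,0,0.002,0,0,0],[0,0,0,0,0,0],[0,0,0,0,0,0]])

```text
time_s: 11.38
position: [0.5525, -0.2736, 0.0316]
orientation: [0.739, 0.674, -0.0, -0.0]
force: [-0.4, 1.1, -3.8]
width: 0.0156
grasp_force: 78.7
```

>>> jog_arm(commands=[[0,0,0.001,0,0,0],[0,0,0.001,0,0,0],[0,0,0,0,0,0],[0,0,0,0,0,0]])

```text
time_s: 11.88
position: [0.5526, -0.2736, 0.0309]
orientation: [0.739, 0.674, -0.0, 0.0]
force: [-5.8, 3.1, 8.2]
width: 0.0158
grasp_force: 80.1
```

```bash
python3 go.py 0.5513 -0.274 0.031 -5.15
python3 - <<'E'
from h import *
p,d,i=snap('wrist'); save('pics/w2.png',p)
E
```

```text
shift in current tool [-0.0005 -0.0013 -0.0001]  turn [ 0.0002  0.0005 -0.0013]  shift after turn [-0.0005 -0.0013 -0.0001]
t 11.875 pos [ 0.5526 -0.2736  0.0309] F [-5.8  3.1  8.2] w 0.0158 gf 80.1 q6 [-0.65  0.69  1.36 -0.    1.08 -0.56]
```

View pics/w2.png

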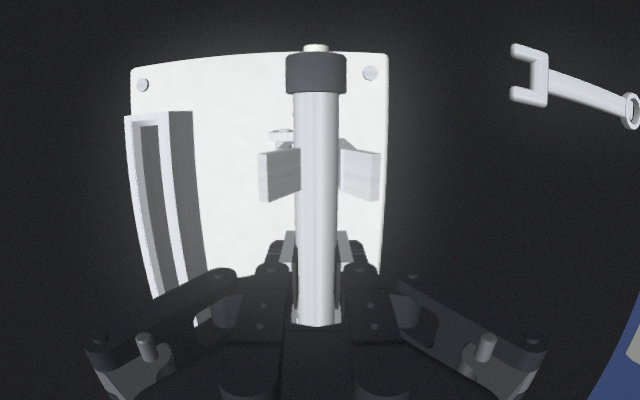

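The column is on the clip floors (force jumped up at TCP 0.031, so the axis is at about 0.050). In the picture the tube at (317,180) sits between cheek and jaw, with the nut clear of the clip. Releasing, then rising.

>>> jog_arm(commands=[[0,0,0,0,0,0],[0,0,0,0,0,0],[0,0,0,0,0,0],[0,0,0,0,0,0],[0,0,0,0,0,0],[0,0,0,0,0,0]], jaw=0.6)

```text
time_s: 12.68
position: [0.5528, -0.2737, 0.0295]
orientation: [0.739, 0.674, -0.0, -0.0]
force: [-0.4, 0.3, 0.2]
width: 0.051
grasp_force: 0.0
```

>>> jog_arm(commands=[[0,0,-0.01,0,0,0],[0,0,-0.025,0,0,0],[0,0,-0.04,0,0,0],[0,0,-0.04,0,0,0],[0,0,-0.03,0,0,0],[0,0,-0.01,0,0,0],[0,0,0,0,0,0],[0,0,0,0,0,0]])

```text
time_s: 13.68
position: [0.5523, -0.2733, 0.1831]
orientation: [0.739, 0.674, -0.0, -0.001]
force: [-0.2, 0.0, -0.0]
width: 0.0513
grasp_force: 0.0
```

```bash
python3 - <<'E'
from h import *
p,d,i=snap('scene'); save('pics/s2.png',cv2.resize(p[90:210,190:350],(800,600),interpolation=cv2.INTER_CUBIC))
E
python3 go.py 0.529 -0.0104 0.19 -81.65
```

```text
shift in current tool [ 0.2597 -0.0473 -0.0064]  turn [-2.8000e-03  3.0000e-04  1.3336e+00]  shift after turn [ 0.0151 -0.2636 -0.0068]
t 13.725 pos [ 0.5524 -0.2734  0.1832] F [0.1 0.2 0.3] w 0.0514 gf 0.0 q6 [-0.65  0.53  1.18 -0.    1.43 -0.56]
```

View pics/s2.png

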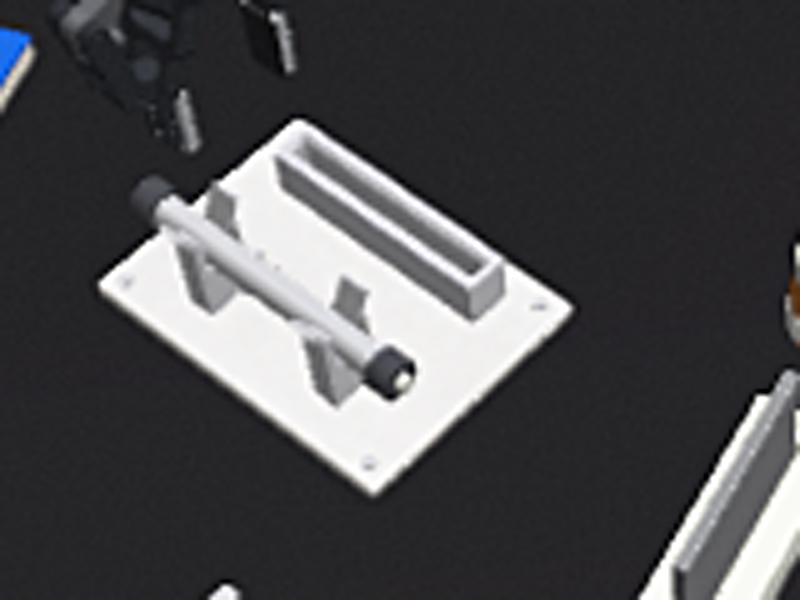

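The column sits level in both clips (crop (220,240) and (345,320)), with its end nuts outside them. Next is the guard.

>>> jog_arm(commands=[[0,0,0,0,0,0.167],[0,0,0,0,0,0.167],[0,0,0,0,0,0.167],[0,0,0,0,0,0.167],[0,0,0,0,0,0.167],[0,0,0,0,0,0.167],[0,0,0,0,0,0.167],[0,0,0,0,0,0.167]])

```text
time_s: 14.72
position: [0.5525, -0.2735, 0.1834]
orientation: [0.998, 0.069, -0.001, -0.001]
force: [-0.2, -0.8, -0.4]
width: 0.0512
grasp_force: 0.0
```

>>> jog_arm(commands=[[0.003,-0.025,0,0,0,0],[0.003,-0.05,0,0,0,0],[0.003,-0.055,0,0,0,0],[0.003,-0.055,0,0,0,0],[0.003,-0.045,0,0,0,0],[0,-0.025,0,0,0,0],[0,-0.009,0,0,0,0],[0,0,0,0,0,0],[0,0,0,0,0,0],[0,0,0,0,0,0]])

```text
time_s: 15.98
position: [0.53, -0.011, 0.1844]
orientation: [0.997, 0.071, -0.0, 0.0]
force: [0.3, -0.3, -0.6]
width: 0.0511
grasp_force: 0.0
```

```bash
python3 go.py 0.529 -0.0104 0.046 -81.65
```

```text
shift in current tool [-0.0009 -0.0007  0.1384]  turn [ 0.      0.0001 -0.0033]  shift after turn [-0.0009 -0.0007  0.1384]
t 15.975 pos [ 0.53   -0.011   0.1844] F [ 0.3 -0.3 -0.6] w 0.0511 gf 0.0 q6 [-0.24  0.39  1.43 -0.    1.32  1.18]
```

>>> jog_arm(commands=[[-0.001,-0.001,0.02,0,0,-0.003],[0,0,0.04,0,0,0],[0,0,0.04,0,0,0],[0,0,0.025,0,0,0],[0,0,0.013,0,0,0],[0,0,0,0,0,0],[0,0,0,0,0,0],[0,0,0,0,0,0]])

```text
time_s: 16.98
position: [0.5292, -0.0095, 0.0475]
orientation: [0.997, 0.073, 0.001, 0.0]
force: [0.7, 0.2, 0.9]
width: 0.0513
grasp_force: 0.0
```

>>> jog_arm(commands=[[0,0,0,0,0,0],[0,0,0,0,0,0],[0,0,0,0,0,0],[0,0,0,0,0,0],[0,0,0,0,0,0],[0,0,0,0,0,0],[0,0,0,0,0,0],[0,0,0,0,0,0]], jaw=0, force=40)

```text
time_s: 17.98
position: [0.5289, -0.0094, 0.0468]
orientation: [0.997, 0.073, 0.0, 0.0]
force: [-1.2, -0.6, 5.4]
width: 0.0077
grasp_force: 40.3
```

```bash
python3 go.py 0.529 -0.0104 0.19 -81.65
```

```text
shift in current tool [ 0.      0.001  -0.1432]  turn [ 0.0002 -0.0004  0.0007]  shift after turn [-0.      0.001  -0.1432]
t 17.975 pos [ 0.5289 -0.0094  0.0468] F [-1.2 -0.6  5.4] w 0.0077 gf 40.3 q6 [-0.24  0.56  1.61 -0.    0.97  1.18]
```

>>> jog_arm(commands=[[0,0,-0.01,0,0,0],[0,0,-0.03,0,0,0],[0,0,-0.04,0,0,0],[0,0,-0.03,0,0,0],[0,0,-0.01,0,0,0],[0,0,0,0,0,0],[0,0,0,0,0,0]])

```text
time_s: 18.85
position: [0.5282, -0.0092, 0.1652]
orientation: [0.997, 0.073, -0.001, -0.0]
force: [0.6, -0.6, -1.9]
width: 0.0077
grasp_force: 39.5
```

>>> jog_arm(commands=[[0,0,0,0,0,-0.167],[0,0,0,0,0,-0.167],[0,0,0,0,0,-0.167],[0,0,0,0,0,-0.167],[0,0,0,0,0,-0.167],[0,0,0,0,0,-0.167],[0,0,0,0,0,-0.167],[0,0,0,0,0,-0.166],[0,0,0,0,0,0]])

```text
time_s: 19.98
position: [0.5284, -0.0093, 0.1655]
orientation: [0.739, 0.674, -0.001, -0.001]
force: [0.8, -0.3, -0.8]
width: 0.0075
grasp_force: 39.5
```

```bash
python3 go.py 0.4725 -0.267 0.165 -5.15
python3 - <<'E'
from h import *
# robot now away from holder: re-measure block and check guard length offset in the top view
p,d,i=snap('top'); W=cloud(d,i); v,u=np.mgrid[:400,:640]; np.savez('top2.npz',p=p,d=d,W=W)
def f(n,m):
    q=W[m]; r=cv2.minAreaRect((q[:,:2]*1000).astype(np.float32)); print(n,len(q),np.round(r[0],1),np.round(r[1],1),round(r[2],2))
f('block',(u>=410)&(u<490)&(v>=218)&(v<245)&(W[...,2]>.03)&(W[...,2]<.05))
f('column',(u>=405)&(u<500)&(v>=165)&(v<215)&(W[...,2]>.052)&(W[...,2]<.066))
E
```

```text
shift in current tool [-0.2617 -0.0323  0.0005]  turn [-0.002  -0.0003 -0.001 ]  shift after turn [-0.2617 -0.0325  0.0005]
t 19.975 pos [ 0.5284 -0.0093  0.1655] F [ 0.8 -0.3 -0.8] w 0.0075 gf 39.5 q6 [-0.24  0.4   1.47 -0.    1.28 -0.15]
block 516 [ 471.6 -267.2] [140.8  26.1] 84.8
column 763 [ 552.4 -273.7] [184.  28.] 85.65
```

>>> jog_arm(commands=[[-0.025,-0.003,0,0,0,0],[-0.05,-0.006,0,0,0,0],[-0.055,-0.007,0,0,0,0],[-0.055,-0.007,0,0,0,0],[-0.045,-0.006,0,0,0,0],[-0.025,-0.003,0,0,0,0],[-0.007,-0.001,0,-0.002,0,0],[0,0,0,0,0,0],[0,0,0,0,0,0],[0,0,0,0,0,0]])

```text
time_s: 21.28
position: [0.4728, -0.2665, 0.1666]
orientation: [0.738, 0.675, 0.001, 0.001]
force: [0.5, -0.3, -0.9]
width: 0.0078
grasp_force: 39.4
```

```bash
python3 go.py 0.472 -0.267 0.085 -5.15
python3 - <<'E'
from h import *
p,d,i=snap('wrist'); save('pics/w3.png',p)
E
```

```text
shift in current tool [-0.0006 -0.0009  0.0816]  turn [ 0.002  -0.0001  0.0014]  shift after turn [-0.0006 -0.0007  0.0816]
t 21.275 pos [ 0.4728 -0.2665  0.1666] F [ 0.5 -0.3 -0.9] w 0.0078 gf 39.4 q6 [-0.73  0.42  1.43  0.    1.29 -0.64]
```

View pics/w3.png

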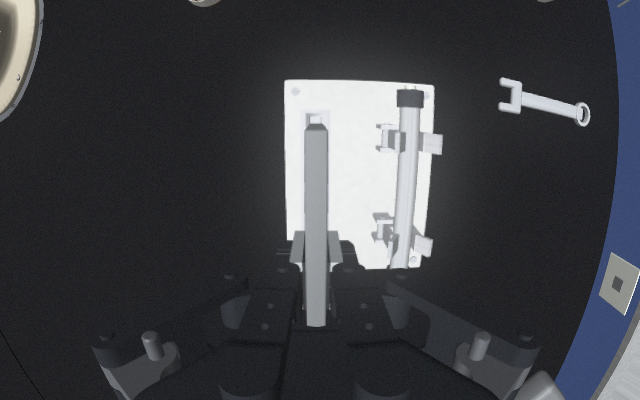

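The guard is held upright and in line over the block (slot end visible at about (316,118)). I'll go down to just above the mouth, then feel my way in.

>>> jog_arm(commands=[[-0.0005,-0.0005,0.02,0.002,0,0.001],[0,0,0.03,0,0,0],[0,0,0.02,0,0,0],[0,0,0.009,0,0,0],[0,0,0.003,0,0,0],[0,0,0,0,0,0],[0,0,0,0,0,0]])

```text
time_s: 22.2
position: [0.4722, -0.268, 0.0853]
orientation: [0.738, 0.674, 0.0, 0.001]
force: [0.6, 0.0, -1.4]
width: 0.0077
grasp_force: 39.5
```

>>> jog_arm(commands=[[0,0,0.002,0,0,0],[0,0,0.002,0,0,0],[0,0,0.002,0,0,0],[0,0,0.002,0,0,0],[0,0,0,0,0,0],[0,0,0,0,0,0]])

```text
time_s: 22.95
position: [0.472, -0.2678, 0.0766]
orientation: [0.738, 0.674, -0.0, 0.0]
force: [0.1, -0.1, -0.8]
width: 0.0075
grasp_force: 39.5
```

>>> jog_arm(commands=[[0,0,0.002,0,0,0],[0,0,0.002,0,0,0],[0,0,0,0,0,0]])

```text
time_s: 23.32
position: [0.4719, -0.2678, 0.0724]
orientation: [0.738, 0.674, -0.0, -0.0]
force: [-0.0, 0.1, -1.3]
width: 0.0073
grasp_force: 39.5
```

Foot is 6 mm or more into the slot with no contact force. Continuing.

>>> jog_arm(commands=[[0,0,0.003,0,0,0],[0,0,0.003,0,0,0],[0,0,0.003,0,0,0],[0,0,0.002,0,0,0],[0,0,0.002,0,0,0],[0,0,0,0,0,0],[0,0,0,0,0,0]])

```text
time_s: 24.2
position: [0.472, -0.2678, 0.0597]
orientation: [0.738, 0.674, -0.0, 0.0]
force: [0.3, 0.4, -1.3]
width: 0.0078
grasp_force: 39.5
```

>>> jog_arm(commands=[[0,0,0.002,0,0,0],[0,0,0.002,0,0,0],[0,0,0.001,0,0,0],[0,0,0,0,0,0],[0,0,0,0,0,0]])

```text
time_s: 24.82
position: [0.472, -0.2678, 0.0546]
orientation: [0.738, 0.674, -0.0, 0.0]
force: [0.2, -0.2, -1.0]
width: 0.0073
grasp_force: 39.5
```

>>> jog_arm(commands=[[0,0,0.001,0,0,0],[0,0,0.001,0,0,0],[0,0,0,0,0,0],[0,0,0,0,0,0]])

```text
time_s: 25.32
position: [0.4721, -0.2679, 0.0538]
orientation: [0.738, 0.674, 0.0, 0.001]
force: [-2.4, 1.1, 10.8]
width: 0.0079
grasp_force: 41.4
```

Floor reached at TCP 0.0538, as expected. Releasing to a moderate opening, then retreating.

>>> jog_arm(commands=[[0,0,0,0,0,0],[0,0,0,0,0,0],[0,0,0,0,0,0],[0,0,0,0,0,0],[0,0,0,0,0,0]], jaw=0.5)

```text
time_s: 25.95
position: [0.472, -0.2678, 0.0525]
orientation: [0.738, 0.674, -0.0, -0.0]
force: [0.0, 0.4, -0.3]
width: 0.0425
grasp_force: 0.0
```

>>> jog_arm(commands=[[0,0,-0.01,0,0,0],[0,0,-0.03,0,0,0],[0,0,-0.05,0,0,0],[0,0,-0.04,0,0,0],[0,0,-0.02,0,0,0],[0.02,0,0,0,0,0],[0.05,0,0,0,0,0],[0.05,0,0,0,0,0],[0.05,0,0,0,0,0],[0.03,0,0,0,0,0]])

```text
time_s: 27.2
position: [0.489, -0.0652, 0.2017]
orientation: [0.738, 0.675, -0.0, -0.001]
force: [-0.5, 0.2, -0.3]
width: 0.0429
grasp_force: 0.0
```

Run:
```python
from h import *
p,d,i=snap('top'); W=cloud(d,i); v,u=np.mgrid[:400,:640]
def f(n,m):
    q=W[m]; r=cv2.minAreaRect((q[:,:2]*1000).astype(np.float32)); print(n,len(q),np.round(r[0],1),np.round(r[1],1),round(r[2],2),'z',np.median(q[:,2]).round(4))
f('guard top',(u>=405)&(u<495)&(v>=215)&(v<255)&(W[...,2]>.085)&(W[...,2]<.11))
f('column',(u>=405)&(u<500)&(v>=165)&(v<215)&(W[...,2]>.052)&(W[...,2]<.066))
f('short',(u>=188)&(u<211)&(v>=175)&(v<250)&(W[...,2]>.03)&(W[...,2]<.06))
p,d,i=snap('scene'); save('pics/s3.png',cv2.resize(p[90:210,190:350],(800,600),interpolation=cv2.INTER_CUBIC))
print(telemetry.sense()['force'],telemetry.sense()['width'])
```

```text
guard top 75 [ 468.2 -308. ] [37.  8.] 84.83 z 0.0954
column 770 [ 552.4 -273.5] [185.1  27.8] 85.67 z 0.0584
short 627 [515.6 282.9] [129.1  32.2] 2.28 z 0.0423
[ 0.14937448 -0.59904192  0.50836277] 0.04313894274942573
```

View pics/s3.png

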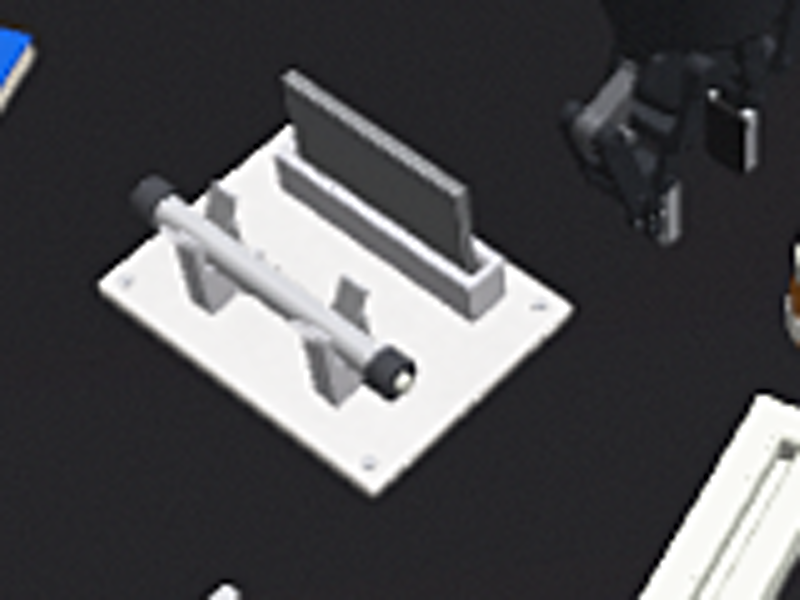

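The guard stands upright in the slot with its top at 0.0954 (0.095 is fully home). The column is seated, the short column hasn't moved and the gripper is clear. I'll let the arm settle and hand in.

>>> jog_arm(commands=[[0,0,0,0,0,0],[0,0,0,0,0,0],[0,0,0,0,0,0]])

```text
time_s: 27.68
position: [0.4899, -0.0693, 0.2024]
orientation: [0.739, 0.674, -0.0, -0.0]
force: [-0.4, 0.7, 0.4]
width: 0.0426
grasp_force: 0.0
```

```bash
python3 -c "from rig import workorder; print(workorder.job_done())"
```

```text
the job is handed in; nothing more can be done
None
```

I handed the job in at about 28 s: the long column is pressed into both clips, the grey guard stands fully home in the slot, the short column hasn't moved and the gripper is clear. The hand-in gave no verdict, and I judged the jaws shut from the forces and the pictures, because their angles can't be read.

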